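Fold the stay and shut the sample chest

TASK

Shut and fasten the white sample chest. While its lid is still up, break the folding stay at its knee by pushing the bar that sticks out there towards the chest's hinge side, then lower the lid gently by its handle until it is fully shut, without letting it drop. Last, turn the black wing knob on the lid clockwise until the latch bar under it reaches its stop and the knob's torque clutch clearly slips; leave the bottle, beaker and meter where they stand.

Things in the scene. Friction and masses are not known exactly. Their poses are not given: they have to be found in the camera images.
- chest: White steel sample chest, 180 (x) x 300 (y) x 100 mm high, fixed to the bench. Origin: centre of its underside. Its -x side is the front (towards the robot); the lid hinge runs along y on the top edge of the +x wall; the folding stay is on its +y side. z is up.
- lid (a joint): Lid angle in rad: 0 fully shut, about 1.3 at the start (propped open). The lid is a white slab 180 x 300 x 20 mm, about 0.65 kg with its fittings. With the stay broken, hinge friction alone holds it while it is above about 1.1 rad; below about 0.9 it falls by its own weight unless held.
- lid_hinge (a point): Point on the lid's hinge axis, at its middle, 100 mm above the bench. The axis is the chest's y axis. (Site axes turn with the lid.)
- lid_handle (a point): Centre of the lid's handle: round steel bar, 14 mm diameter, 110 mm long, parallel to the hinge, on two end arms, 45 mm beyond the lid's free edge (38 mm free gap). It lies 225 mm from the hinge along the lid, 10 mm to the lid's outer side, 20 mm to chest +y of the middle; 110 mm above the bench in front of the chest when shut. The bar can turn between gripper pads.
- stay_knee (a joint): Bend of the stay's knee in rad: -0.24 at the start, locked past straight against a stop, so that the lid cannot be lowered; 0 straight; positive when broken (knee moves to chest +x); about 2.7 with the lid shut. A few N break it. At 0.6 the lid has come down by about 0.1 rad and still stays up by itself.
- knee_bar (a point): On the knee's release bar: level round steel bar, 16 mm diameter, 80 mm long, sticking out along chest +y from the knee of the two flat stay links (84 mm each). The point is on its axis, 52 mm from the links, 28 mm from the free end. It swings about a pivot 30 mm to -x of the chest's centre, 75 mm above the bench. To break the stay push the bar about 30 mm to chest +x.
- knob_grip (a point): Black wing knob on the lid's outer face: a bar 64 mm long (point x), 18 mm thick (point y), its top 53 mm above the lid face. The point is on the turning axis (point z, up when shut), 36 mm above the lid face, 80 mm to chest -y of the middle, 35 mm in from the lid's free edge. Under it a flat latch bar 55 mm long lies up to 7 mm above the lid.
- latch (a joint): Turn of the steel latch bar under the knob in rad: 0 to 0.3 at the start, grows clockwise seen from above (lid shut), stop at 1.1 with the bar square across the lid's front edge. The knob drives it through the clutch (latch friction 0.05 N m).
- clutch (a joint): Slip of the wing knob relative to the latch bar in rad: 0 at the start; grows only when the knob is turned clockwise on with the latch at its stop (slip torque 0.17 N m). Turned back, the knob takes the latch bar back with it. More than 0.2 is a clear slip.
- bottle_mid (a point): Bystander: white plastic bottle, 68 mm diameter, 170 mm high; the point is half-way up.
- beaker_mid (a point): Bystander: glass beaker, 84 mm diameter, 110 mm high; the point is half-way up.
- meter_mid (a point): Bystander: blue and grey bench meter, 150 x 190 x 60 mm; the point is half-way up.

How it is judged:
By the outcome, as a careful person would: the job done as asked, in the order asked, and still so for the second after the job is handed in, with the robot touching nothing.
It also fails if it takes over 70 s, if anything falls off the work surface, if the arm or the gripper's body presses on something with over 40 N, if the wrist force passes 120 N, or if a joint passes its speed limit or range.

ROBOT

A 6-joint arm with a two-finger parallel gripper is mounted at the origin on the work surface. World frame = base frame: x ahead of the robot, y to its left, z up, the work surface at z = 0. Lengths are in m, angles in degrees, forces in N, time in s.
With the tool pointing down it reaches from about 0.35 to 0.875 m from the base axis. Payload 4.2 kg.
Tool frame: the origin (TCP) lies midway between the tips of the shut fingers; the grasp point (between the pads) lies 19 mm behind it; z points along the fingers, y is the direction in which the jaws open and shut (so a half turn about z gives the same grasp; the last joint's range is limited). The gripper opens to 87 mm and grips with 3 to 60 N. Pads are 19 mm wide; open, the fingers measure 117 mm over their backs; the gripper's body (75 mm by 190 mm) begins 51 mm behind the grasp point.
Start: joints at [-55.371, 22.042, 0.453, 0, -68.411, -14.817], TCP at [0.212, -0.588, 0.223] pointing down, gripper open.
Joint ranges: [-179.83, 179.83], [-69.29, 118.12], [-61.27, 80.66], [-181.25, 117.63], [-171.15, -9.14], [-177.46, 177.46]. Speed limits (degrees/s): [159.86, 159.86, 180, 180, 180, 180].

INTERFACE

Orientations are given as a 3x3 rotation matrix whose columns are the frame's x, y, z axes.
In Python, from station import sense, capture, get_calibration, finish_job, spot_in, spot_point gives the robot as it stands.
- The arm moves only by the shell command python3 -m inch 'ROWS'. ROWS is JSON, a list of rows, each an object with "fingers": the finger opening in cm, from 0 to 8.7; "delta_pos": the shift along the tool's x, y, z in cm, a list of three; "spin": the turn about the tool's z in degrees. In form: [{"fingers": fingers, "delta_pos": [dx, dy, dz], "spin": spin}, ...]. A call has 1 to 20 rows; each row is the pose to reach, as a shift and turn from the pose commanded when the call began, along the tool's axes at that moment; what a row does not reach only later rows make up. A row lasts 1/10 s, in which the tool goes at most 50 mm and 8.59 degrees, less where a joint would pass 70% of its speed; a pose out of reach is approached as far as the arm can. A call with a gripper value outside its range is refused whole. The fingers move at their own pace and stop on an object; the grip force is fixed at half the most. Time passes only in rows, so rows that repeat a pose let the fingers close. It gives the time, the measured TCP pose, the force and the opening at its end, in the units of the state.
- sense(): the state, without advancing time (a new reading comes with each control period).
- capture(name): name is "scene" or "top" or "wrist"; returns the picture (384x512x3 uint8, red, green, blue); there is no depth.
- get_calibration(name): a dict with "K" (3x3 intrinsics, pixels), "T" (4x4, takes a point from camera to world coordinates). Camera axes: x right, y up, looking along -z (the intrinsics and any distortion apply to the point x, -y, -z); pixel columns grow to the right and rows downward; lengths in m; the calibration is good to about 2 mm. The wrist camera is an equidistant fisheye: a pixel r from the principal point sees the ray r / f radians off the axis. A picture is of the moment at which its call begins: read the wrist's pose just before it. get_calibration takes no time and is no camera call; for the wrist camera it gives the pose at the moment of the call.
- finish_job(): hands the job in, once; it reports no verdict.
Trained networks look in the newest picture that a camera, given by its name, has taken for a name from the list of things; names that differ only in an ending like _2 or _b are one class to them, and where a whole thing is asked for, a point or a joint stands for the part that bears it (a point fixed in the world has none). Each returns a list of dicts, best first, with "conf" (0 to 1); they miss things now and then, are a little off and sometimes report something else, mostly with a low value. They report only what shows in the picture. A call takes as long as a camera call.
- spot_in(camera, target): "extent" ([left, top, right, bottom] as shares, 0 to 1, of the picture: columns of its width, rows of its height, round what is visible of it).
- spot_point(camera, target): "location" ([column, row] as shares, 0 to 1, of the picture: columns of its width, rows of its height: a listed point, or the origin of a listed thing).
The state is a dict: "time_s": time; "joints": joint angles; "joint_velocities": joint speeds; "effort": joint torques, N m; "tcp_pos": TCP position; "ee_rot": TCP orientation; "wrist_force": force on the tool from outside, world axes, zero at the start; "moment": the same for the moment, N m; "gripper_width": opening from 0.0 (shut) to 1.0 (fully open).
Only numpy, scipy, OpenCV 4.12 (cv2) and the standard library are available. Lean on these libraries where they do the work, as an engineer would, in place of code of your own. Each camera call takes 0.05 s, during which the arm holds its last target.

## Working session

There is one attempt and no reset: what is moved stays moved. The work goes in short steps, Python scripts to look and compute and a shell command to move; the robot and the scene stay as the last step left them, time stands still between calls to the robot, and variables do not carry over. Pictures are saved under pics/ and viewed, and the job is handed in when it is done.

```bash
ls; mkdir -p pics; python3 - <<'E'
from station import *
import cv2,numpy as np
s=sense();print(s['time_s'],s['tcp_pos'],np.round(s['ee_rot'],3).tolist(),s['gripper_width'])
for n in ['scene','top','wrist']:
    im=capture(n);cv2.imwrite(f'pics/{n}0.png',im[:,:,::-1])
    c=get_calibration(n);print(n,np.round(c['K'],1).tolist(),np.round(c['T'],3).tolist(),c.keys())
    for t in ['lid_hinge','lid_handle','knee_bar','knob_grip','chest','bottle_mid','beaker_mid','meter_mid']:
        r=spot_point(n,t)
        print(t,[(round(d['location'][0]*512,1),round(d['location'][1]*384,1),round(d['conf'],2)) for d in r[:2]])
print(sense()['time_s'])
E
```

```text
pics
0.0 [ 0.21164199 -0.58742589  0.22145688] [[-0.941, -0.339, -0.001], [-0.339, 0.941, 0.002], [0.0, 0.002, -1.0]] 0.9981344621242051
scene [[484.4, 0.0, 253.6], [0.0, 484.4, 193.4], [0.0, 0.0, 1.0]] [[-0.234, -0.787, 0.571, 1.406], [0.972, -0.194, 0.132, 0.109], [0.007, 0.586, 0.81, 1.353], [0.0, 0.0, 0.0, 1.0]] dict_keys(['K', 'T'])
lid_hinge [(269.0, 186.5, 0.7), (261.7, 242.4, 0.67)]
lid_handle [(272.3, 187.9, 0.98), (260.0, 242.0, 0.31)]
knee_bar [(337.7, 216.2, 0.52)]
knob_grip [(229.1, 218.6, 0.59)]
chest [(264.4, 232.6, 0.81), (262.6, 244.0, 0.48)]
bottle_mid [(406.7, 212.6, 0.68)]
beaker_mid [(415.3, 258.9, 0.72), (408.5, 211.5, 0.69)]
meter_mid [(117.8, 196.6, 0.91)]
top [[495.7, 0.0, 262.1], [0.0, 495.7, 186.5], [0.0, 0.0, 1.0]] [[0.023, 0.979, -0.201, 0.273], [-1.0, 0.023, -0.003, -0.082], [0.001, 0.201, 0.98, 1.704], [0.0, 0.0, 0.0, 1.0]] dict_keys(['K', 'T'])
lid_hinge [(250.9, 156.5, 0.94)]
lid_handle [(239.1, 160.2, 0.74)]
knee_bar [(184.8, 190.9, 0.62)]
knob_grip [(276.0, 137.1, 0.53)]
chest [(253.6, 186.6, 0.6)]
bottle_mid [(120.4, 222.4, 0.98)]
beaker_mid [(114.1, 180.0, 0.6)]
meter_mid [(397.9, 196.9, 0.97), (253.7, 157.5, 0.48)]
wrist [[297.3, 0.0, 254.8], [0.0, 297.3, 194.2], [0.0, 0.0, 1.0]] [[-0.34, -0.909, -0.241, 0.146], [0.941, -0.329, -0.086, -0.612], [-0.001, -0.256, 0.967, 0.386], [0.0, 0.0, 0.0, 1.0]] dict_keys(['K', 'T'])
lid_hinge []
lid_handle []
knee_bar []
knob_grip []
chest []
bottle_mid []
beaker_mid []
meter_mid []
1.35
```

View pics/scene0.png

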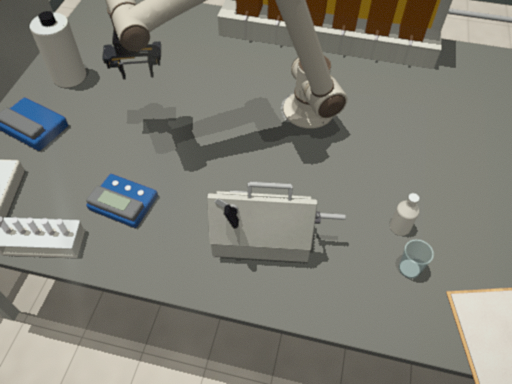

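View pics/top0.png

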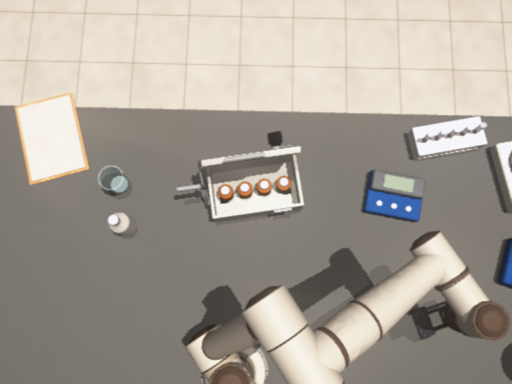

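```bash
python3 - <<'E'
import cv2
a=cv2.imread('pics/top0.png')[125:230,165:315];b=cv2.imread('pics/scene0.png')[170:275,195:355]
cv2.imwrite('pics/topz.png',cv2.resize(a,None,fx=5,fy=5,interpolation=2));cv2.imwrite('pics/scz.png',cv2.resize(b,None,fx=5,fy=5,interpolation=2))
E
```

```text
(no output)
```

View pics/topz.png

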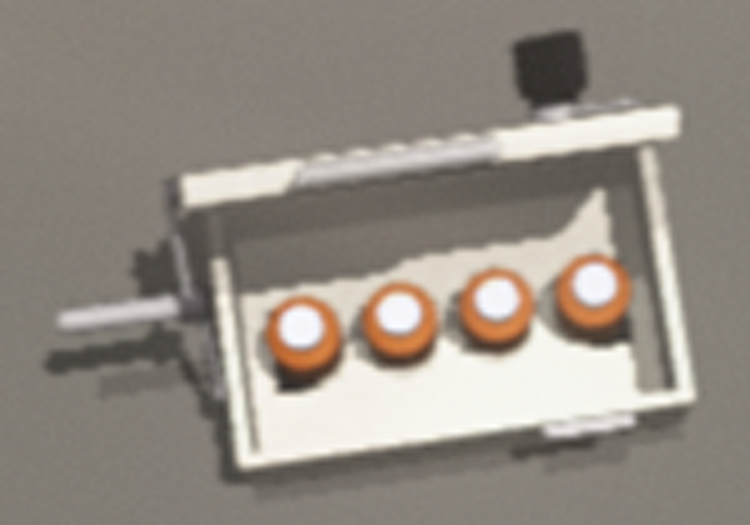

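View pics/scz.png

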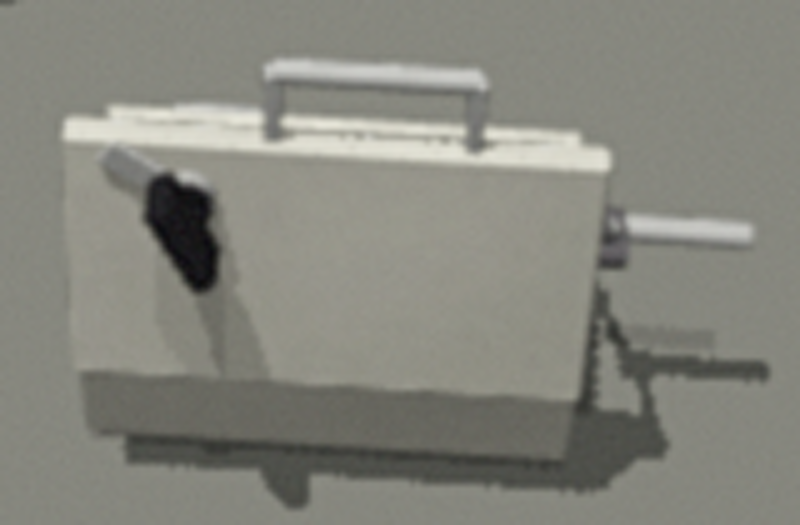

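```bash
cat > h.py <<'E'
import numpy as np
def cam(name):
    from station import get_calibration
    return get_calibration(name)
def proj(c,P):
    T=np.array(c['T']);K=np.array(c['K']);p=(np.asarray(P)-T[:3,3])@T[:3,:3]
    v=np.stack([p[...,0],-p[...,1],-p[...,2]],-1)
    return np.stack([K[0,0]*v[...,0]/v[...,2]+K[0,2],K[1,1]*v[...,1]/v[...,2]+K[1,2]],-1)
def lidpt(a,u,n,y):
    return np.array([.09-u*np.cos(a)+n*np.sin(a),y,.1+u*np.sin(a)+n*np.cos(a)])
def c2w(p,cx,cy,yaw):
    c,s=np.cos(yaw),np.sin(yaw);return np.array([cx+c*p[0]-s*p[1],cy+s*p[0]+c*p[1],p[2]])
E
python3 - <<'E'
from h import *
from scipy.optimize import least_squares
ct,cs=cam('top'),cam('scene')
L=lambda u,n,y:(lambda a:lidpt(a,u,n,y))
C=lambda x,y,z:(lambda a:np.array([x,y,z]))
obs=[(ct,C(-.09,.15,.1),(213.6,218)),(ct,C(-.09,-.15,.1),(303.4,205)),(ct,L(.225,.01,.02),(244.4,157.2)),
(ct,L(.18,.02,-.15),(300.6,146.6)),(ct,L(.18,0,.15),(202.4,166.4)),(ct,L(.18,0,-.15),(301,152)),
(cs,L(.225,.01,.02),(270.4,185)),(cs,L(.18,.02,-.15),(207.4,198.6)),(cs,L(.18,.02,.15),(316.6,204)),
(cs,C(.09,-.15,0),(214,256.6)),(cs,C(.09,.15,0),(308,261.6)),(cs,L(.145,.056,-.08),(229.1,218.6)),(ct,L(.145,.056,-.08),(276,137.1))]
def f(p):
    cx,cy,yaw,a=p[:4];r=[]
    for c,g,px in obs: r+=list(proj(c,c2w(g(a),cx,cy,yaw))-px)
    return np.array(r)
s=least_squares(f,[.4,0,0,1.3],loss='soft_l1');print(s.x,np.round(f(s.x).reshape(-1,2),1).tolist())
cx,cy,yaw,a=s.x
def g(p,y=None): return np.r_[proj(cs,p)-(337.7,216.2),proj(ct,p)-(184.8,190.9)]
t=least_squares(g,[.4,.2,.2]);print('knee',t.x,t.fun)
for A,B in [((345.4,216.8),(177,189.4)),((320,215.2),(201,187))]:
    t=least_squares(lambda p:np.r_[proj(cs,p)-A,proj(ct,p)-B],[.4,.2,.2]);
    d=t.x-[cx,cy,0];c,ss=np.cos(yaw),np.sin(yaw);print('bar',t.x,np.round(t.fun,1),'chest',c*d[0]+ss*d[1],-ss*d[0]+c*d[1],d[2])
for n,y in (('bottle',.085),('beaker',.055),('meter',.03)):
    A=dict(bottle=(406.7,212.6),beaker=(415.3,258.9),meter=(117.8,196.6))[n];B=dict(bottle=(120.4,222.4),beaker=(114.1,180),meter=(397.9,196.9))[n]
    t=least_squares(lambda p:np.r_[proj(cs,p)-A,proj(ct,p)-B],[.4,.2,.2]);print(n,t.x,np.round(t.fun,1))
print('handle',c2w(lidpt(a,.225,.01,.02),cx,cy,yaw))
E
```

```text
[ 0.60700708 -0.05053349  0.17390311  1.29995359] [[-0.7, 0.3], [0.2, -0.3], [-0.0, -0.1], [-0.4, -1.2], [-0.9, 0.2], [0.1, 0.0], [-0.9, 0.6], [-1.2, -1.0], [0.2, -0.3], [-2.5, -0.3], [-1.1, 0.4], [1.6, -1.1], [-1.5, 0.1]]
knee [0.57312539 0.17376493 0.14032053] [-0.63992542 -0.00867634 -0.68744558  0.04895997]
bar [0.57579078 0.19657376 0.14932173] [-0.4 -0.  -0.4  0. ] chest 0.012010989182338044 0.24878140699040188 0.149321730158187
bar [0.58597766 0.12163427 0.14585847] [-0.6 -0.  -0.7  0.1] chest 0.009077597605597326 0.17320961897288195 0.1458584722150298
bottle [0.4730525  0.38603725 0.08972158] [-0.3  0.  -0.4  0. ]
beaker [0.61920704 0.42525198 0.06733932] [-0.3  0.  -0.3 -0. ]
meter [ 0.59202493 -0.54555869  0.02553301] [ 0.3  0.1  0.3 -0.1]
handle [ 0.64238983 -0.02401125  0.31947323]
```

```bash
cat >> h.py <<'E'
CX,CY,YAW=.6070,-.0505,.1739
def W(x,y,z): return c2w((x,y,z),CX,CY,YAW)
def show():
    from station import sense
    s=sense();R=np.array(s['ee_rot']);p=np.array(s['tcp_pos']);d=p-[CX,CY,0];c,n=np.cos(YAW),np.sin(YAW)
    print('t',round(s['time_s'],2),'tcp',np.round(p,4),'chest',np.round([c*d[0]+n*d[1],-n*d[0]+c*d[1],p[2]],4),'head',round(float(np.degrees(np.arctan2(R[1,1],R[0,1]))),2),'F',np.round(s['wrist_force'],1),'M',np.round(s['moment'],2),'w',round(s['gripper_width']*8.7,2),'z',np.round(R[:,2],3),'j6',round(s['joints'][5],1))
    return p,R
def delta(target,p=None,R=None):
    if p is None: p,R=show()
    print('delta cm',np.round(R.T@(np.asarray(target)-p)*100,2))
E
python3 - <<'E'
from h import *
p,R=show()
delta([.40,-.1,.25],p,R);delta([.42,.17,.25],p,R)
E
```

```text
t 1.35 tcp [ 0.2118 -0.588   0.2225] chest [-0.4822 -0.461   0.2225] head 109.81 F [ 0.7 -0.5 -0.3] M [-0.09 -0.01  0.06] w 8.69 z [ 0.  0. -1.] j6 -14.8
delta cm [-34.24  39.53  -2.74]
delta cm [-45.27  64.26  -2.74]
```

```bash
python3 -m inch '[{"fingers":0,"delta_pos":[-34.2,39.5,-2.7],"spin":-80.2},{"fingers":0,"delta_pos":[-34.2,39.5,-2.7],"spin":-80.2},{"fingers":0,"delta_pos":[-34.2,39.5,-2.7],"spin":-80.2},{"fingers":0,"delta_pos":[-34.2,39.5,-2.7],"spin":-80.2},{"fingers":0,"delta_pos":[-34.2,39.5,-2.7],"spin":-80.2},{"fingers":0,"delta_pos":[-34.2,39.5,-2.7],"spin":-80.2},{"fingers":0,"delta_pos":[-34.2,39.5,-2.7],"spin":-80.2},{"fingers":0,"delta_pos":[-34.2,39.5,-2.7],"spin":-80.2},{"fingers":0,"delta_pos":[-34.2,39.5,-2.7],"spin":-80.2},{"fingers":0,"delta_pos":[-34.2,39.5,-2.7],"spin":-80.2},{"fingers":0,"delta_pos":[-34.2,39.5,-2.7],"spin":-80.2},{"fingers":0,"delta_pos":[-45.3,64.3,-2.7],"spin":-80.2},{"fingers":0,"delta_pos":[-45.3,64.3,-2.7],"spin":-80.2},{"fingers":0,"delta_pos":[-45.3,64.3,-2.7],"spin":-80.2},{"fingers":0,"delta_pos":[-45.3,64.3,-2.7],"spin":-80.2},{"fingers":0,"delta_pos":[-45.3,64.3,-2.7],"spin":-80.2},{"fingers":0,"delta_pos":[-45.3,64.3,-2.7],"spin":-80.2}]'
python3 - <<'E'
from h import *
p,R=show()
delta(W(-.05,.228,.135),p,R)
E
```

```text
time_s: 3.05
tcp_pos: [0.4203, 0.1741, 0.2498]
ee_rot: [[0.177, -0.984, 0.001], [-0.984, -0.177, 0.001], [-0.001, -0.001, -1.0]]
wrist_force: [-0.6, -0.4, -0.8]
gripper_width: 0.007
t 3.05 tcp [0.4203 0.1741 0.2498] chest [-0.1451  0.2535  0.2498] head -169.78 F [-0.6 -0.4 -0.8] M [-0.02  0.1  -0.02] w 0.06 z [ 0.001  0.001 -1.   ] j6 -32.9
delta cm [ 2.6  -9.48 11.49]
```

```bash
python3 -m inch '[{"fingers":0,"delta_pos":[2.6,-5,3],"spin":0},{"fingers":0,"delta_pos":[2.6,-9.5,7],"spin":0},{"fingers":0,"delta_pos":[2.6,-9.5,11.5],"spin":0},{"fingers":0,"delta_pos":[2.6,-9.5,11.5],"spin":0},{"fingers":0,"delta_pos":[2.6,-9.5,11.5],"spin":0}]'
python3 - <<'E'
from h import *
from station import *
import cv2
p,R=show()
for n in ('scene','top'): cv2.imwrite(f'pics/{n}1.png',cv2.resize(capture(n)[120:290,90:380,::-1],None,fx=2.7,fy=2.7))
E
```

```text
time_s: 3.55
tcp_pos: [0.5173, 0.1606, 0.1325]
ee_rot: [[0.173, -0.985, -0.004], [-0.985, -0.173, -0.003], [0.002, 0.005, -1.0]]
wrist_force: [-0.2, 0.3, 0.6]
gripper_width: 0.003
t 3.55 tcp [0.5173 0.1606 0.1325] chest [-0.0518  0.2234  0.1325] head -170.01 F [-0.2  0.3  0.6] M [-0.03  0.09 -0.01] w 0.03 z [-0.004 -0.003 -1.   ] j6 -24.4
```

View pics/scene1.png

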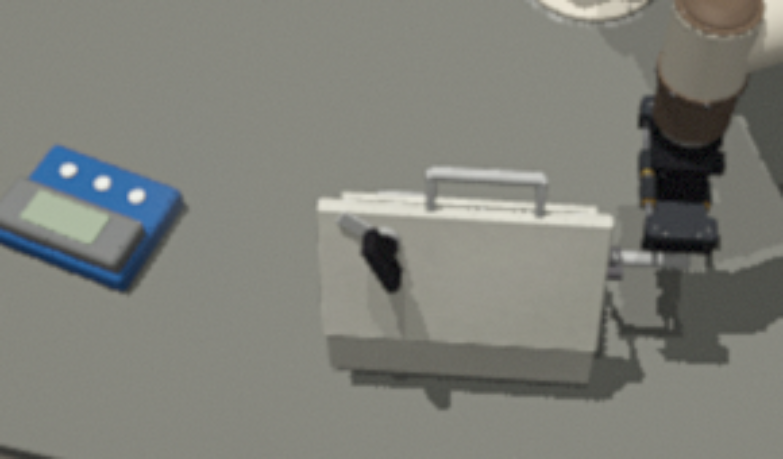

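View pics/top1.png

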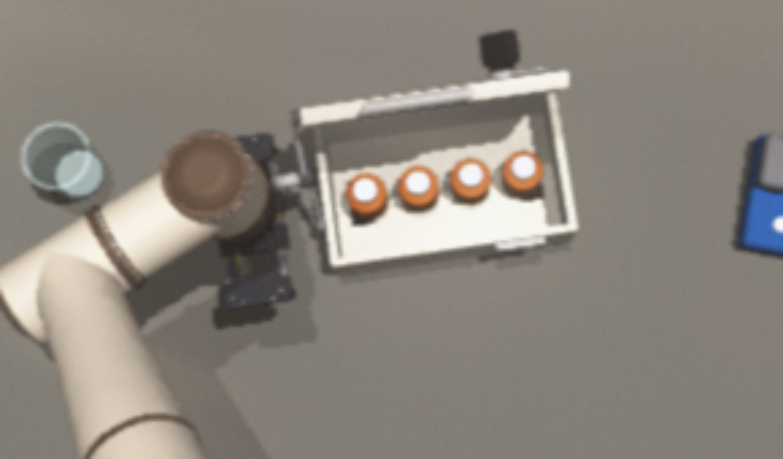

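```bash
python3 -m inch '[{"fingers":0,"delta_pos":[0,-2,0],"spin":0},{"fingers":0,"delta_pos":[0,-3.3,0],"spin":0},{"fingers":0,"delta_pos":[0,-3.8,0],"spin":0},{"fingers":0,"delta_pos":[0,-4.2,0.2],"spin":0},{"fingers":0,"delta_pos":[0,-4.6,0.4],"spin":0},{"fingers":0,"delta_pos":[0,-5,0.6],"spin":0},{"fingers":0,"delta_pos":[0,-5.4,0.8],"spin":0},{"fingers":0,"delta_pos":[0,-5.8,1.1],"spin":0},{"fingers":0,"delta_pos":[0,-6.2,1.4],"spin":0},{"fingers":0,"delta_pos":[0,-6.6,1.7],"spin":0},{"fingers":0,"delta_pos":[0,-6.8,1.9],"spin":0},{"fingers":0,"delta_pos":[0,-6.8,1.9],"spin":0}]'
python3 - <<'E'
from h import *
from station import *
import cv2
p,R=show()
for n in ('scene','top'):
    cv2.imwrite(f'pics/{n}2.png',cv2.resize(capture(n)[120:290,90:380,::-1],None,fx=2.7,fy=2.7))
    print(spot_point(n,'lid_handle')[:1])
E
```

```text
time_s: 4.85
tcp_pos: [0.5848, 0.1731, 0.1146]
ee_rot: [[0.174, -0.985, -0.002], [-0.985, -0.174, -0.001], [0.0, 0.002, -1.0]]
wrist_force: [-2.3, 0.4, -0.4]
gripper_width: 0.007
t 4.85 tcp [0.5848 0.1731 0.1146] chest [0.0169 0.224  0.1146] head -170.0 F [-2.3  0.4 -0.4] M [-0.07  0.64 -0.04] w 0.06 z [-0.002 -0.001 -1.   ] j6 -21.7
[{'location': [0.5311, 0.4833], 'conf': 0.84}]
[{'location': [0.4719, 0.4318], 'conf': 0.91}]
```

View pics/scene2.png

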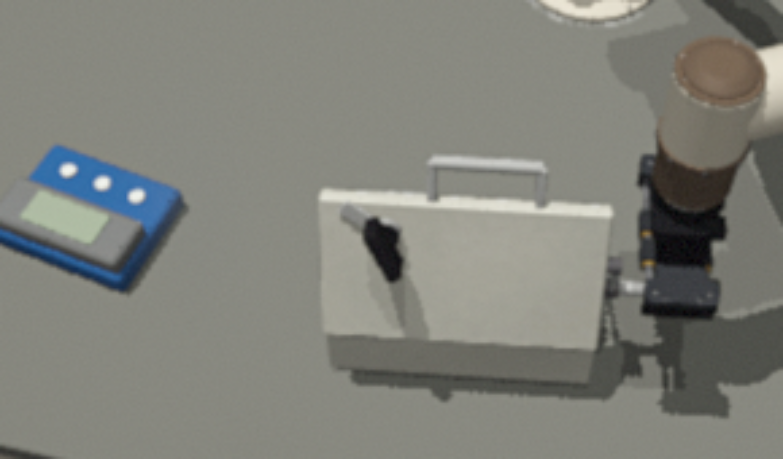

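View pics/top2.png

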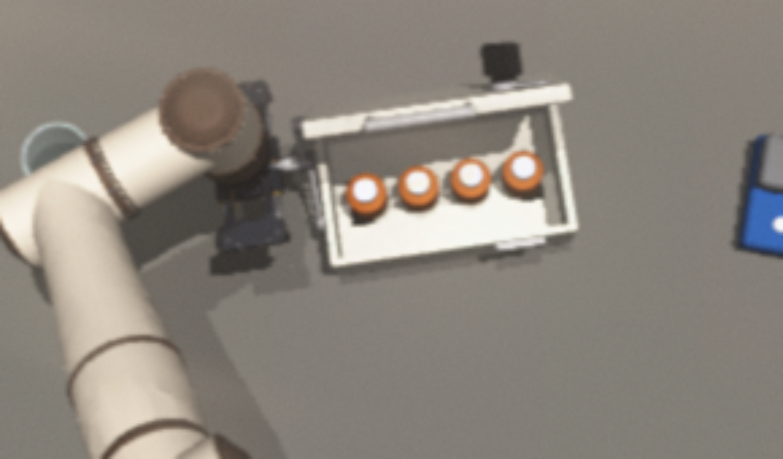

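```bash
python3 - <<'E'
from h import *
from scipy.optimize import least_squares
ct,cs=cam('top'),cam('scene')
f=lambda a:np.r_[proj(ct,W(*lidpt(a[0],.225,.01,.02)))-(244.8,162.6),proj(cs,W(*lidpt(a[0],.225,.01,.02)))-(270.7,180.4)]
s=least_squares(f,[1.2]);a=s.x[0];print(a,s.fun)
L=.0084**0
for th in (1.25,a,1.15):
    h=lidpt(th,.225,.01,.02);print(th,h,W(*h))
p,R=show()
h=lidpt(a,.225,.01,.02)
for q in [(-.04,.224,.115),(-.06,.224,.40),(h[0],.02,.40),(h[0],.02,h[2]-.019)]: delta(W(*q),p,R)
E
```

```text
1.2197391439770766 [ 0.50339388  0.66294797 -0.92326871  1.13511031]
1.25 [0.02854231 0.02       0.31667476] [ 0.63165133 -0.02586312  0.31667476]
1.2197391439770766 [0.02201469 0.02       0.31471609] [ 0.62522215 -0.02699256  0.31471609]
1.15 [0.00721797 0.02       0.30945676] [ 0.6106486  -0.02955276  0.30945676]
t 5.05 tcp [0.5848 0.173  0.1154] chest [0.0168 0.224  0.1154] head -170.0 F [-2.3 -1.3 -1.8] M [-0.14  0.68  0.05] w 0.04 z [-0.001 -0.    -1.   ] j6 -21.7
delta cm [-0.01  5.68  0.04]
delta cm [  0.     7.71 -28.46]
delta cm [ 20.41  -0.48 -28.46]
delta cm [ 20.4   -0.49 -18.03]
```

```bash
python3 -m inch '[{"fingers":0,"delta_pos":[0,3,0],"spin":0},{"fingers":0,"delta_pos":[0,6,0],"spin":0},{"fingers":0,"delta_pos":[0,7.7,-5],"spin":0},{"fingers":4,"delta_pos":[0,7.7,-10],"spin":0},{"fingers":8.5,"delta_pos":[0,7.7,-15],"spin":0},{"fingers":8.5,"delta_pos":[0,7.7,-20],"spin":0},{"fingers":8.5,"delta_pos":[0,7.7,-24],"spin":0},{"fingers":8.5,"delta_pos":[0,7.7,-28.5],"spin":0},{"fingers":8.5,"delta_pos":[0,7.7,-28.5],"spin":0},{"fingers":8.5,"delta_pos":[20.4,-0.5,-28.5],"spin":0},{"fingers":8.5,"delta_pos":[20.4,-0.5,-28.5],"spin":0},{"fingers":8.5,"delta_pos":[20.4,-0.5,-28.5],"spin":0},{"fingers":8.5,"delta_pos":[20.4,-0.5,-28.5],"spin":0},{"fingers":8.5,"delta_pos":[20.4,-0.5,-28.5],"spin":0},{"fingers":8.5,"delta_pos":[20.4,-0.5,-28.5],"spin":0},{"fingers":8.5,"delta_pos":[20.4,-0.5,-28.5],"spin":0}]'
python3 - <<'E'
from h import *
from station import *
import cv2
p,R=show()
for n in ('scene','wrist'):
    im=capture(n)
    cv2.imwrite(f'pics/{n}3.png',im[:,:,::-1])
    print([(x['location'][0]*512,x['location'][1]*384,x['conf']) for x in spot_point(n,'lid_handle')[:2]])
c=get_calibration('wrist');print(np.round(c['T'],4).tolist())
E
```

```text
time_s: 6.65
tcp_pos: [0.6259, -0.0272, 0.4005]
ee_rot: [[0.173, -0.985, 0.001], [-0.985, -0.173, -0.0], [0.0, -0.001, -1.0]]
wrist_force: [-0.9, 0.3, -0.4]
gripper_width: 0.971
t 6.65 tcp [ 0.6259 -0.0272  0.4005] chest [0.0227 0.0197 0.4005] head -170.05 F [-0.9  0.3 -0.4] M [ 0.08  0.17 -0.05] w 8.45 z [ 0.001 -0.    -1.   ] j6 -2.3
[(270.8992, 182.59199999999998, 0.81)]
[(262.1952, 196.608, 0.6)]
[[-0.9843, 0.1708, 0.0439, 0.6377], [-0.1763, -0.9515, -0.2521, -0.0945], [-0.0013, -0.2559, 0.9667, 0.5643], [0.0, 0.0, 0.0, 1.0]]
```

View pics/scene3.png

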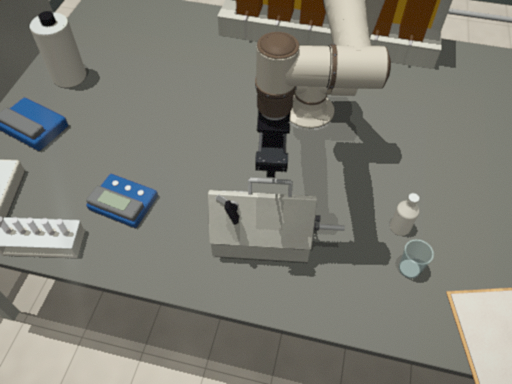

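View pics/wrist3.png

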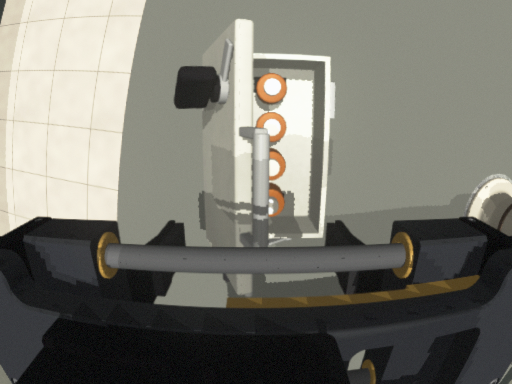

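```bash
cat >> h.py <<'E'
def fish(c,P):
    T=np.array(c['T']);K=np.array(c['K']);p=T[:3,:3].T@(np.asarray(P)-T[:3,3]);v=np.array([p[0],-p[1],-p[2]])
    r=np.hypot(v[0],v[1]);th=np.arctan2(r,v[2]);return np.array([K[0,2]+K[0,0]*th*v[0]/r,K[1,2]+K[1,1]*th*v[1]/r])
E
python3 - <<'E'
from h import *
c=cam('wrist')
for a in (1.15,1.19,1.22,1.25):
    print(a,[np.round(fish(c,W(*lidpt(a,*q))),0) for q in ((.225,.01,-.035),(.225,.01,.02),(.18,.02,-.15),(.18,0,-.15))])
E
```

```text
1.15 [array([273., 133.]), array([272., 196.]), array([243.,  18.]), array([262.,  20.])]
1.19 [array([263., 133.]), array([263., 196.]), array([236.,  17.]), array([255.,  20.])]
1.22 [array([256., 133.]), array([256., 197.]), array([230.,  17.]), array([250.,  19.])]
1.25 [array([248., 134.]), array([248., 198.]), array([225.,  17.]), array([245.,  18.])]
```

```bash
python3 -m inch '[{"fingers":8.5,"delta_pos":[0,0.6,3],"spin":0},{"fingers":8.5,"delta_pos":[0,0.6,6],"spin":0},{"fingers":8.5,"delta_pos":[0,0.6,9],"spin":0},{"fingers":8.5,"delta_pos":[0,0.6,10.6],"spin":0},{"fingers":8.5,"delta_pos":[0,0.6,10.6],"spin":0},{"fingers":3,"delta_pos":[0,0.6,10.6],"spin":0},{"fingers":1,"delta_pos":[0,0.6,10.6],"spin":0},{"fingers":1,"delta_pos":[0,0.6,10.6],"spin":0},{"fingers":1,"delta_pos":[0,0.6,10.6],"spin":0},{"fingers":1,"delta_pos":[0,0.6,10.6],"spin":0},{"fingers":1,"delta_pos":[0,0.6,10.6],"spin":0}]'
python3 - <<'E'
from h import *
from station import *
import cv2
p,R=show()
for n in ('wrist',):
    im=capture(n)
    cv2.imwrite(f'pics/{n}4.png',im[:,:,::-1])
E
```

```text
time_s: 7.95
tcp_pos: [0.6197, -0.0279, 0.2947]
ee_rot: [[0.174, -0.985, 0.0], [-0.985, -0.174, 0.0], [-0.0, -0.0, -1.0]]
wrist_force: [0.2, -0.8, -0.7]
gripper_width: 0.52
t 7.95 tcp [ 0.6197 -0.0279  0.2947] chest [0.0164 0.0201 0.2947] head -169.99 F [ 0.2 -0.8 -0.7] M [ 0.03  0.1  -0.01] w 4.52 z [ 0.  0. -1.] j6 -2.3
```

View pics/wrist4.png

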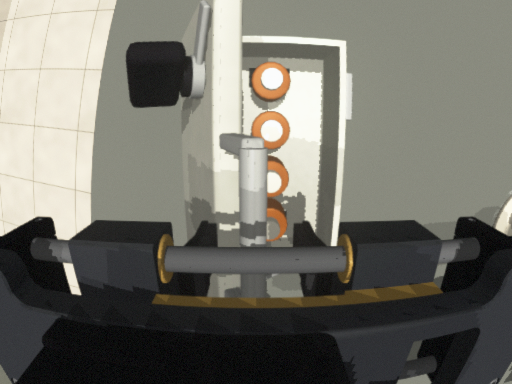

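Handle bar (col ≈254) is centred between the fingers (cols 165–350), which are still closing. Continue closing.

```bash
python3 -m inch '[{"fingers":0.5,"delta_pos":[0,0,0],"spin":0},{"fingers":0.5,"delta_pos":[0,0,0],"spin":0},{"fingers":0.5,"delta_pos":[0,0,0],"spin":0},{"fingers":0.5,"delta_pos":[0,0,0],"spin":0},{"fingers":0.5,"delta_pos":[0,0,0],"spin":0},{"fingers":0.5,"delta_pos":[0,0,0],"spin":0},{"fingers":0.5,"delta_pos":[0,0,0],"spin":0}]'
python3 - <<'E'
from h import *
p,R=show()
# arc: centre hinge, handle radius
a0=1.195
for a in np.r_[np.arange(1.17,-.03,-.05)]:
    d=lidpt(a,.225,.01,.02)-lidpt(a0,.225,.01,.02)
    print(round(a,3),'dy %.2f dz %.2f'%(-d[0]*100,-d[2]*100))
E
```

```text
time_s: 8.7
tcp_pos: [0.6197, -0.0278, 0.2945]
ee_rot: [[0.174, -0.985, 0.0], [-0.985, -0.174, 0.0], [-0.0, -0.0, -1.0]]
wrist_force: [1.5, 0.4, -1.4]
gripper_width: 0.15
t 8.7 tcp [ 0.6197 -0.0278  0.2945] chest [0.0165 0.0201 0.2945] head -169.99 F [ 1.5  0.4 -1.4] M [ 0.02 -0.14 -0.03] w 1.3 z [ 0.  0. -1.] j6 -2.3
1.17 dy 0.53 dz 0.19
1.12 dy 1.58 dz 0.61
1.07 dy 2.60 dz 1.08
1.02 dy 3.60 dz 1.60
0.97 dy 4.57 dz 2.17
0.92 dy 5.51 dz 2.79
0.87 dy 6.42 dz 3.45
0.82 dy 7.29 dz 4.16
0.77 dy 8.13 dz 4.92
0.72 dy 8.93 dz 5.71
0.67 dy 9.69 dz 6.54
0.62 dy 10.40 dz 7.41
0.57 dy 11.08 dz 8.31
0.52 dy 11.70 dz 9.25
0.47 dy 12.28 dz 10.22
0.42 dy 12.81 dz 11.21
0.37 dy 13.29 dz 12.23
0.32 dy 13.72 dz 13.27
0.27 dy 14.09 dz 14.33
0.22 dy 14.41 dz 15.41
0.17 dy 14.68 dz 16.50
0.12 dy 14.89 dz 17.61
0.07 dy 15.05 dz 18.73
0.02 dy 15.15 dz 19.85
```

```bash
python3 -m inch '[{"fingers":0.5,"delta_pos":[0,0.53,0.19],"spin":0},{"fingers":0.5,"delta_pos":[0,1.06,0.4],"spin":0},{"fingers":0.5,"delta_pos":[0,1.58,0.61],"spin":0},{"fingers":0.5,"delta_pos":[0,2.1,0.84],"spin":0},{"fingers":0.5,"delta_pos":[0,2.6,1.08],"spin":0},{"fingers":0.5,"delta_pos":[0,3.1,1.33],"spin":0},{"fingers":0.5,"delta_pos":[0,3.6,1.6],"spin":0},{"fingers":0.5,"delta_pos":[0,4.09,1.88],"spin":0},{"fingers":0.5,"delta_pos":[0,4.57,2.17],"spin":0},{"fingers":0.5,"delta_pos":[0,5.05,2.47],"spin":0},{"fingers":0.5,"delta_pos":[0,5.51,2.79],"spin":0},{"fingers":0.5,"delta_pos":[0,5.97,3.11],"spin":0},{"fingers":0.5,"delta_pos":[0,6.42,3.45],"spin":0},{"fingers":0.5,"delta_pos":[0,6.86,3.8],"spin":0},{"fingers":0.5,"delta_pos":[0,7.29,4.16],"spin":0},{"fingers":0.5,"delta_pos":[0,7.72,4.54],"spin":0},{"fingers":0.5,"delta_pos":[0,8.13,4.92],"spin":0},{"fingers":0.5,"delta_pos":[0,8.53,5.31],"spin":0},{"fingers":0.5,"delta_pos":[0,8.93,5.71],"spin":0},{"fingers":0.5,"delta_pos":[0,8.93,5.71],"spin":0}]'
python3 - <<'E'
from h import *
from station import *
import cv2
p,R=show()
h=lidpt(.72,.225,.01,.02);print('expected',h[0],h[2]-.019)
cv2.imwrite('pics/wrist5.png',capture('wrist')[:,:,::-1]);cv2.imwrite('pics/scene5.png',capture('scene')[:,:,::-1])
for a in np.arange(.72,-.03,-.05):
    d=lidpt(a,.225,.01,.02)-lidpt(.72,.225,.01,.02)
    print(round(a,3),'dy %.2f dz %.2f'%(-d[0]*100,-d[2]*100))
E
```

```text
time_s: 10.7
tcp_pos: [0.5302, -0.0433, 0.2359]
ee_rot: [[0.173, -0.985, -0.003], [-0.985, -0.173, 0.0], [-0.001, 0.003, -1.0]]
wrist_force: [-1.5, 4.0, -2.5]
gripper_width: 0.149
t 10.7 tcp [ 0.5302 -0.0433  0.2359] chest [-0.0744  0.0204  0.2359] head -170.01 F [-1.5  4.  -2.5] M [ 1.3   0.34 -0.02] w 1.29 z [-0.003  0.    -1.   ] j6 -2.8
expected -0.07256244233698665 0.23687960848499043
0.72 dy -0.00 dz -0.00
0.67 dy 0.76 dz 0.83
0.62 dy 1.47 dz 1.70
0.57 dy 2.15 dz 2.60
0.52 dy 2.77 dz 3.54
0.47 dy 3.35 dz 4.51
0.42 dy 3.88 dz 5.50
0.37 dy 4.36 dz 6.52
0.32 dy 4.79 dz 7.56
0.27 dy 5.16 dz 8.62
0.22 dy 5.48 dz 9.70
0.17 dy 5.75 dz 10.80
0.12 dy 5.96 dz 11.90
0.07 dy 6.12 dz 13.02
0.02 dy 6.22 dz 14.14
```

View pics/wrist5.png

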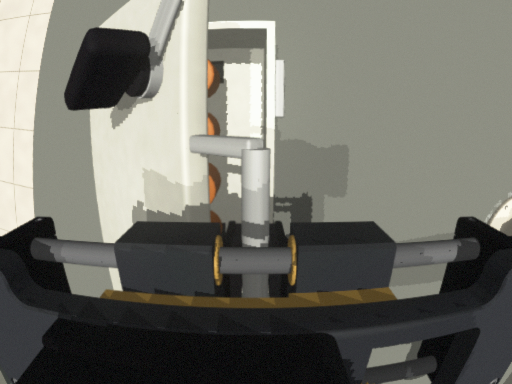

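View pics/scene5.png

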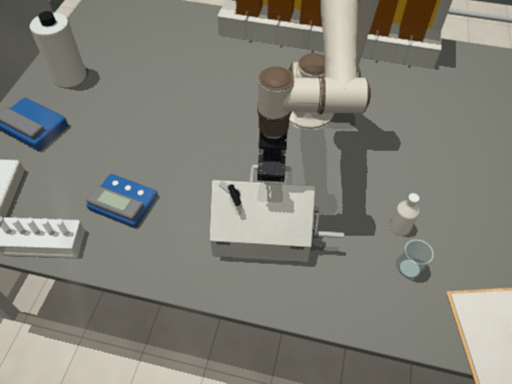

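```bash
python3 -m inch '[{"fingers":0.5,"delta_pos":[0,0.38,0.41],"spin":0},{"fingers":0.5,"delta_pos":[0,0.76,0.83],"spin":0},{"fingers":0.5,"delta_pos":[0,1.12,1.26],"spin":0},{"fingers":0.5,"delta_pos":[0,1.47,1.7],"spin":0},{"fingers":0.5,"delta_pos":[0,1.81,2.15],"spin":0},{"fingers":0.5,"delta_pos":[0,2.15,2.6],"spin":0},{"fingers":0.5,"delta_pos":[0,2.46,3.07],"spin":0},{"fingers":0.5,"delta_pos":[0,2.77,3.54],"spin":0},{"fingers":0.5,"delta_pos":[0,3.06,4.02],"spin":0},{"fingers":0.5,"delta_pos":[0,3.35,4.51],"spin":0},{"fingers":0.5,"delta_pos":[0,3.62,5],"spin":0},{"fingers":0.5,"delta_pos":[0,3.88,5.5],"spin":0},{"fingers":0.5,"delta_pos":[0,4.12,6.01],"spin":0},{"fingers":0.5,"delta_pos":[0,4.36,6.52],"spin":0},{"fingers":0.5,"delta_pos":[0,4.58,7.04],"spin":0},{"fingers":0.5,"delta_pos":[0,4.79,7.56],"spin":0},{"fingers":0.5,"delta_pos":[0,4.98,8.09],"spin":0},{"fingers":0.5,"delta_pos":[0,5.16,8.62],"spin":0},{"fingers":0.5,"delta_pos":[0,5.33,9.16],"spin":0},{"fingers":0.5,"delta_pos":[0,5.48,9.7],"spin":0}]'
python3 - <<'E'
from h import *
p,R=show()
h=lidpt(.22,.225,.01,.02);print('expected',h[0],h[2]-.019)
for a in np.arange(.22,-.03,-.025):
    d=lidpt(a,.225,.01,.02)-lidpt(.22,.225,.01,.02)
    print(round(a,3),'dy %.2f dz %.2f'%(-d[0]*100,-d[2]*100))
E
```

```text
time_s: 12.8
tcp_pos: [0.476, -0.0527, 0.1397]
ee_rot: [[0.173, -0.985, -0.004], [-0.985, -0.173, 0.0], [-0.001, 0.004, -1.0]]
wrist_force: [-4.3, 7.9, 1.0]
gripper_width: 0.141
t 12.8 tcp [ 0.476  -0.0527  0.1397] chest [-0.1294  0.0205  0.1397] head -170.02 F [-4.3  7.9  1. ] M [ 2.08  1.28 -0.02] w 1.23 z [-0.004  0.    -1.   ] j6 -3.1
expected -0.12739462986857755 0.1398606396865017
0.22 dy -0.00 dz -0.00
0.195 dy 0.14 dz 0.55
0.17 dy 0.27 dz 1.09
0.145 dy 0.38 dz 1.65
0.12 dy 0.48 dz 2.20
0.095 dy 0.56 dz 2.76
0.07 dy 0.64 dz 3.31
0.045 dy 0.69 dz 3.87
0.02 dy 0.74 dz 4.44
-0.005 dy 0.77 dz 5.00
```

```bash
python3 -m inch '[{"fingers":0.5,"delta_pos":[0,0.0,0.27],"spin":0},{"fingers":0.5,"delta_pos":[0,0.05,0.55],"spin":0},{"fingers":0.5,"delta_pos":[0,0.1,0.82],"spin":0},{"fingers":0.5,"delta_pos":[0,0.15,1.09],"spin":0},{"fingers":0.5,"delta_pos":[0,0.2,1.37],"spin":0},{"fingers":0.5,"delta_pos":[0,0.25,1.65],"spin":0},{"fingers":0.5,"delta_pos":[0,0.3,1.93],"spin":0},{"fingers":0.5,"delta_pos":[0,0.33,2.2],"spin":0},{"fingers":0.5,"delta_pos":[0,0.38,2.48],"spin":0},{"fingers":0.5,"delta_pos":[0,0.42,2.76],"spin":0},{"fingers":0.5,"delta_pos":[0,0.46,3.04],"spin":0},{"fingers":0.5,"delta_pos":[0,0.5,3.31],"spin":0},{"fingers":0.5,"delta_pos":[0,0.52,3.59],"spin":0},{"fingers":0.5,"delta_pos":[0,0.54,3.87],"spin":0},{"fingers":0.5,"delta_pos":[0,0.56,4.15],"spin":0},{"fingers":0.5,"delta_pos":[0,0.58,4.44],"spin":0},{"fingers":0.5,"delta_pos":[0,0.58,4.65],"spin":0},{"fingers":0.5,"delta_pos":[0,0.58,4.8],"spin":0},{"fingers":0.5,"delta_pos":[0,0.58,4.9],"spin":0},{"fingers":0.5,"delta_pos":[0,0.58,4.9],"spin":0}]'
python3 - <<'E'
from h import *
from station import *
import cv2
p,R=show()
cv2.imwrite('pics/wrist6.png',capture('wrist')[:,:,::-1]);cv2.imwrite('pics/scene6.png',cv2.resize(capture('scene')[150:290,180:360,::-1],None,fx=4,fy=4,interpolation=2))
E
```

```text
time_s: 14.8
tcp_pos: [0.467, -0.0543, 0.0894]
ee_rot: [[0.172, -0.985, -0.011], [-0.985, -0.172, -0.001], [-0.001, 0.011, -1.0]]
wrist_force: [-8.2, 6.5, -2.3]
gripper_width: 0.135
t 14.8 tcp [ 0.467  -0.0543  0.0894] chest [-0.1385  0.0205  0.0894] head -170.09 F [-8.2  6.5 -2.3] M [ 2.03  2.2  -0.05] w 1.17 z [-0.011 -0.001 -1.   ] j6 -3.1
```

View pics/wrist6.png

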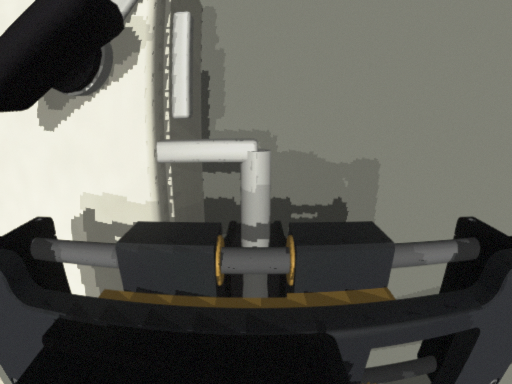

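View pics/scene6.png

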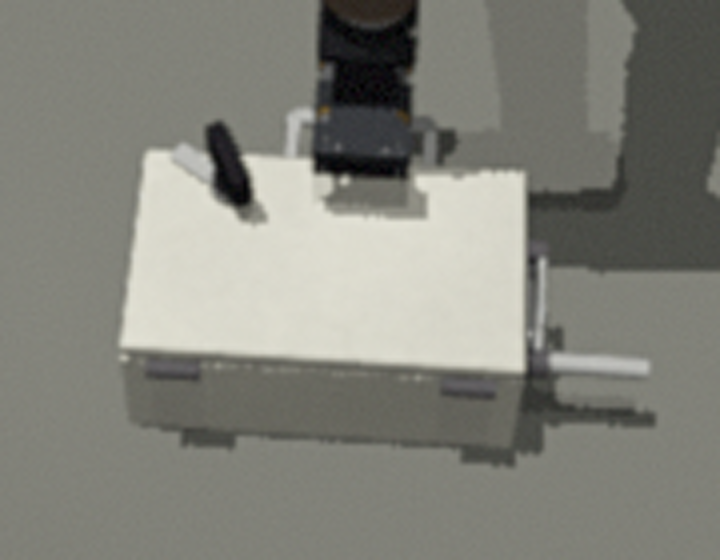

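```bash
python3 -m inch '[{"fingers":0.5,"delta_pos":[0,-0.1,0.1],"spin":0},{"fingers":0.5,"delta_pos":[0,-0.2,0.2],"spin":0},{"fingers":0.5,"delta_pos":[0,-0.3,0.3],"spin":0},{"fingers":0.5,"delta_pos":[0,-0.3,0.3],"spin":0},{"fingers":0.5,"delta_pos":[0,-0.3,0.3],"spin":0}]'
python3 - <<'E'
from h import *
p,R=show()
E
```

```text
time_s: 15.4
tcp_pos: [0.4666, -0.0544, 0.0854]
ee_rot: [[0.171, -0.985, -0.019], [-0.985, -0.171, -0.001], [-0.002, 0.019, -1.0]]
wrist_force: [-13.0, 7.2, -1.7]
gripper_width: 0.14
t 15.4 tcp [ 0.4666 -0.0544  0.0854] chest [-0.139   0.0205  0.0854] head -170.16 F [-13.    7.2  -1.7] M [ 1.98  3.44 -0.05] w 1.22 z [-0.019 -0.001 -1.   ] j6 -3.1
```

```bash
python3 - <<'E'
from h import *
from station import *
import cv2
from scipy.optimize import least_squares
for n in ('scene','top'): 
    im=capture(n);cv2.imwrite(f'pics/{n}7.png',cv2.resize(im[150:290,180:360,::-1] if n=='scene' else im[130:240,170:320,::-1],None,fx=4 if n=='scene' else 5,fy=4 if n=='scene' else 5,interpolation=2))
cs=cam('scene')
for a in (0,.03,.06,.1):
    print(a,[np.round((proj(cs,W(*lidpt(a,u,.02,y)))-(180,150))*4).tolist() for u,y in ((0,-.15),(0,.15),(.18,-.15),(.18,.15))])
ct=cam('top')
for a in (0,.03,.06,.1):
    print(a,[np.round((proj(ct,W(*lidpt(a,u,.02,y)))-(170,130))*5).tolist() for u,y in ((0,-.15),(0,.15),(.18,-.15),(.18,.15))])
E
```

```text
0 [[116.0, 347.0], [523.0, 371.0], [142.0, 151.0], [522.0, 172.0]]
0.03 [[116.0, 348.0], [523.0, 371.0], [142.0, 148.0], [523.0, 169.0]]
0.06 [[115.0, 348.0], [523.0, 372.0], [141.0, 145.0], [523.0, 166.0]]
0.1 [[115.0, 349.0], [523.0, 373.0], [140.0, 141.0], [524.0, 162.0]]
0 [[625.0, 103.0], [176.0, 169.0], [671.0, 368.0], [211.0, 437.0]]
0.03 [[625.0, 102.0], [176.0, 168.0], [671.0, 366.0], [210.0, 435.0]]
0.06 [[625.0, 101.0], [176.0, 167.0], [672.0, 363.0], [209.0, 432.0]]
0.1 [[625.0, 100.0], [175.0, 166.0], [672.0, 359.0], [208.0, 429.0]]
```

View pics/scene7.png

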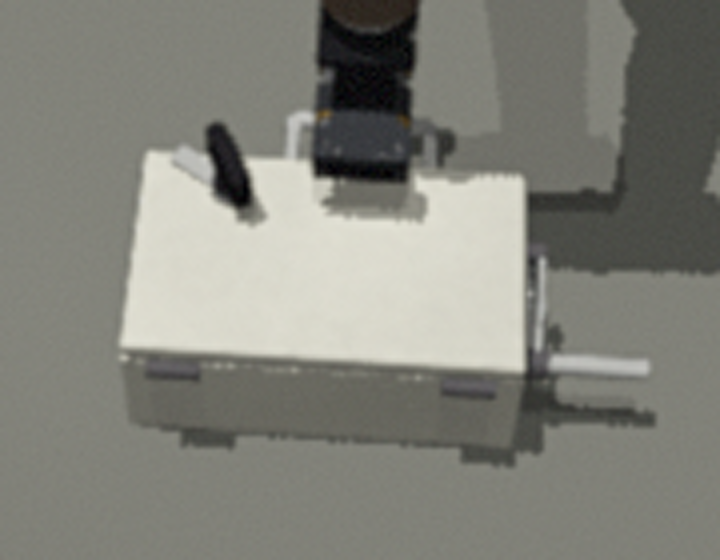

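View pics/top7.png

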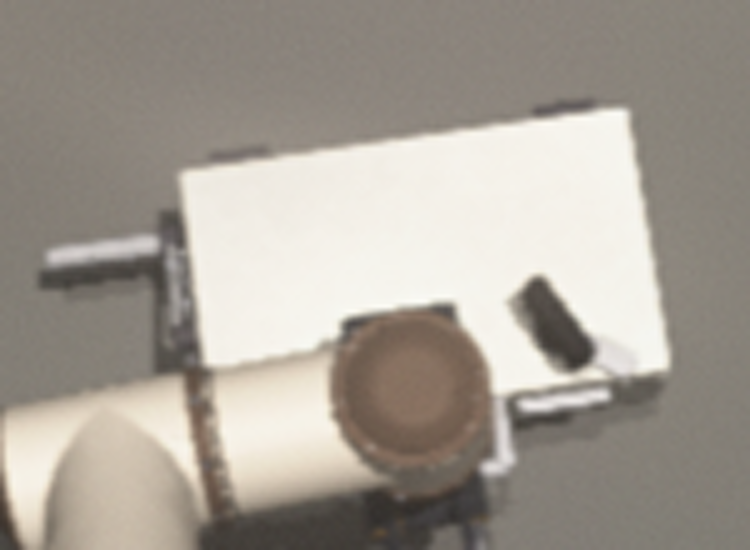

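```bash
python3 -m inch '[{"fingers":0.5,"delta_pos":[0,0.3,-0.1],"spin":0},{"fingers":0.5,"delta_pos":[0,0.5,-0.2],"spin":0},{"fingers":0.5,"delta_pos":[0,0.5,-0.2],"spin":0},{"fingers":3,"delta_pos":[0,0.5,-0.2],"spin":0},{"fingers":3,"delta_pos":[0,0.5,-0.2],"spin":0},{"fingers":3,"delta_pos":[0,0.5,-0.2],"spin":0},{"fingers":3,"delta_pos":[0,0.5,-0.2],"spin":0}]'
python3 - <<'E'
from h import *
from station import *
import cv2
p,R=show()
cv2.imwrite('pics/wrist8.png',capture('wrist')[:,:,::-1])
E
```

```text
time_s: 16.2
tcp_pos: [0.471, -0.0546, 0.091]
ee_rot: [[0.174, -0.985, 0.002], [-0.985, -0.174, -0.0], [0.001, -0.002, -1.0]]
wrist_force: [-0.3, 0.4, 1.0]
gripper_width: 0.326
t 16.2 tcp [ 0.471  -0.0546  0.091 ] chest [-0.1346  0.0195  0.091 ] head -169.97 F [-0.3  0.4  1. ] M [0.07 0.12 0.02] w 2.83 z [ 0.002 -0.    -1.   ] j6 -3.1
```

View pics/wrist8.png

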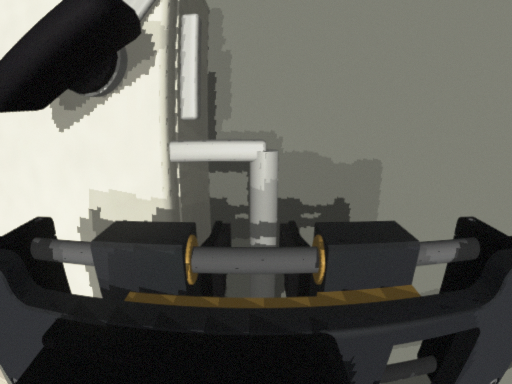

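```bash
python3 - <<'E'
from h import *
p,R=show()
delta(W(-.055,-.08,.27),p,R)
E
```

```text
t 16.25 tcp [ 0.4708 -0.0545  0.0909] chest [-0.1348  0.0196  0.0909] head -169.98 F [-0.6  0.1  0.4] M [0.04 0.11 0.06] w 2.93 z [ 0.001 -0.    -1.   ] j6 -3.1
delta cm [  9.98  -8.   -17.89]
```

```bash
python3 -m inch '[{"fingers":3,"delta_pos":[0,0,-3],"spin":0},{"fingers":3,"delta_pos":[0,0,-8],"spin":0},{"fingers":6,"delta_pos":[0,0,-13],"spin":0},{"fingers":7,"delta_pos":[3,-2,-18],"spin":-8},{"fingers":7,"delta_pos":[10,-8,-18],"spin":-106},{"fingers":7,"delta_pos":[10,-8,-18],"spin":-106},{"fingers":7,"delta_pos":[10,-8,-18],"spin":-106},{"fingers":7,"delta_pos":[10,-8,-18],"spin":-106},{"fingers":7,"delta_pos":[10,-8,-18],"spin":-106},{"fingers":7,"delta_pos":[10,-8,-18],"spin":-106},{"fingers":7,"delta_pos":[10,-8,-18],"spin":-106},{"fingers":7,"delta_pos":[10,-8,-18],"spin":-106},{"fingers":7,"delta_pos":[10,-8,-18],"spin":-106},{"fingers":7,"delta_pos":[10,-8,-18],"spin":-106},{"fingers":7,"delta_pos":[10,-8,-18],"spin":-106},{"fingers":7,"delta_pos":[10,-8,-18],"spin":-106},{"fingers":7,"delta_pos":[10,-8,-18],"spin":-106},{"fingers":7,"delta_pos":[10,-8,-18],"spin":-106}]'
python3 - <<'E'
from h import *
from station import *
import cv2
p,R=show()
for n in ('wrist','scene'):
    im=capture(n)
    cv2.imwrite(f'pics/{n}9.png',im[:,:,::-1])
    print([(x['location'][0]*512,x['location'][1]*384,x['conf']) for x in spot_point(n,'knob_grip')[:2]])
print('pred',fish(cam('wrist'),W(-.055,-.08,.156)),proj(cam('scene'),W(-.055,-.08,.156)))
E
```

```text
time_s: 18.05
tcp_pos: [0.5663, -0.1389, 0.2706]
ee_rot: [[0.899, 0.437, 0.0], [0.437, -0.899, -0.0], [0.0, 0.0, -1.0]]
wrist_force: [-0.3, 0.2, -1.0]
gripper_width: 0.802
t 18.05 tcp [ 0.5663 -0.1389  0.2706] chest [-0.0554 -0.0801  0.2706] head -64.08 F [-0.3  0.2 -1. ] M [-0.13  0.1  -0.02] w 6.98 z [ 0. -0. -1.] j6 113.8
[(254.1056, 194.304, 0.7)]
[(235.9808, 192.9984, 0.48)]
pred [254.61281289 190.37141325] [236.42156443 191.22334905]
```

View pics/wrist9.png

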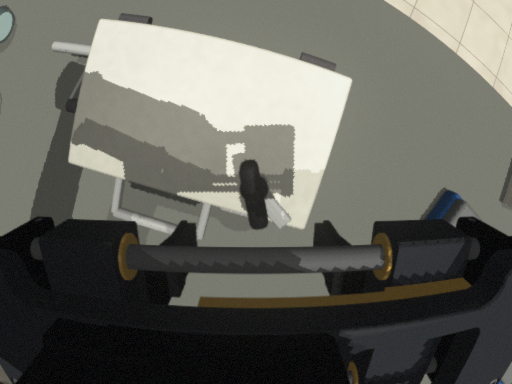

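View pics/scene9.png

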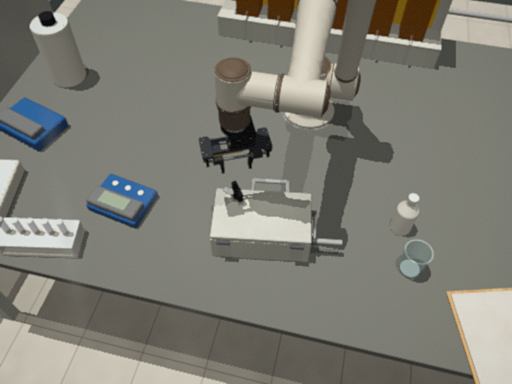

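```bash
python3 - <<'E'
from h import *
import cv2
c=cam('wrist')
o=W(-.055,-.08,.173)
for h in (20,26,32,38):
    v=np.array([np.cos(np.radians(h)),np.sin(np.radians(h)),0])*.032
    print(h,fish(c,o+v).round(1),fish(c,o-v).round(1))
im=cv2.imread('pics/wrist9.png')[145:245,200:320];cv2.imwrite('pics/w9z.png',cv2.resize(im,None,fx=6,fy=6,interpolation=2))
E
```

```text
20 [258.4 160.2] [251.  227.7]
26 [254.6 160. ] [254.6 227.9]
32 [250.8 160.2] [258.2 227.7]
38 [247.1 160.8] [261.7 227.2]
```

View pics/w9z.png

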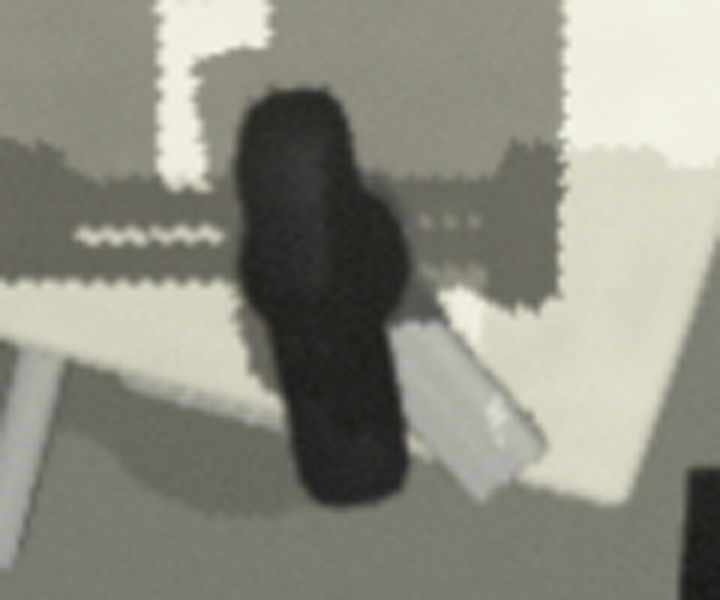

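```bash
python3 -m inch '[{"fingers":6,"delta_pos":[0,0,2],"spin":-7},{"fingers":6,"delta_pos":[0,0,5],"spin":-7},{"fingers":6,"delta_pos":[0,0,8],"spin":-7},{"fingers":6,"delta_pos":[0,0,11],"spin":-7},{"fingers":6,"delta_pos":[0,0,13.1],"spin":-7},{"fingers":6,"delta_pos":[0,0,13.1],"spin":-7},{"fingers":1,"delta_pos":[0,0,13.1],"spin":-7},{"fingers":1,"delta_pos":[0,0,13.1],"spin":-7},{"fingers":1,"delta_pos":[0,0,13.1],"spin":-7},{"fingers":1,"delta_pos":[0,0,13.1],"spin":-7},{"fingers":1,"delta_pos":[0,0,13.1],"spin":-7},{"fingers":1,"delta_pos":[0,0,13.1],"spin":-7},{"fingers":1,"delta_pos":[0,0,13.1],"spin":-7},{"fingers":1,"delta_pos":[0,0,13.1],"spin":-7}]'
python3 - <<'E'
from h import *
from station import *
import cv2
p,R=show()
cv2.imwrite('pics/wrist10.png',capture('wrist')[:,:,::-1])
E
```

```text
time_s: 19.65
tcp_pos: [0.566, -0.1376, 0.1399]
ee_rot: [[0.839, 0.545, -0.0], [0.545, -0.839, 0.002], [0.001, -0.001, -1.0]]
wrist_force: [-2.0, 5.0, 2.2]
gripper_width: 0.204
t 19.65 tcp [ 0.566  -0.1376  0.1399] chest [-0.0554 -0.0787  0.1399] head -56.99 F [-2.   5.   2.2] M [ 1.42  0.57 -0.06] w 1.77 z [-0.     0.002 -1.   ] j6 120.9
```

View pics/wrist10.png

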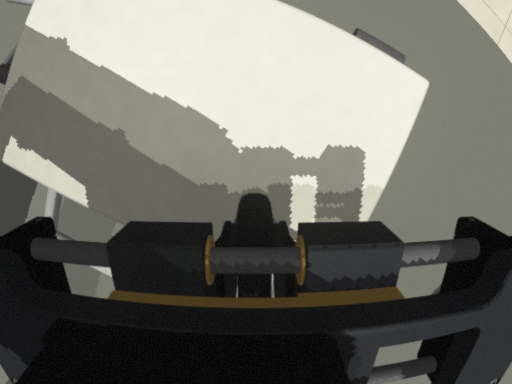

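```bash
python3 -m inch '[{"fingers":0.5,"delta_pos":[0,-0.1,0],"spin":5},{"fingers":0.5,"delta_pos":[0,-0.1,0],"spin":10},{"fingers":0.5,"delta_pos":[0,-0.1,0],"spin":15},{"fingers":0.5,"delta_pos":[0,-0.1,0],"spin":20},{"fingers":0.5,"delta_pos":[0,-0.1,0],"spin":25},{"fingers":0.5,"delta_pos":[0,-0.1,0],"spin":30},{"fingers":0.5,"delta_pos":[0,-0.1,0],"spin":35},{"fingers":0.5,"delta_pos":[0,-0.1,0],"spin":40},{"fingers":0.5,"delta_pos":[0,-0.1,0],"spin":45},{"fingers":0.5,"delta_pos":[0,-0.1,0],"spin":45}]'
python3 - <<'E'
from h import *
from station import *
import cv2
p,R=show()
cv2.imwrite('pics/scene11.png',cv2.resize(capture('scene')[150:290,180:360,::-1],None,fx=4,fy=4,interpolation=2))
E
```

```text
time_s: 20.7
tcp_pos: [0.5665, -0.1401, 0.1399]
ee_rot: [[0.978, -0.209, 0.002], [-0.209, -0.978, -0.003], [0.002, 0.003, -1.0]]
wrist_force: [3.3, -7.5, -0.9]
gripper_width: 0.204
t 20.7 tcp [ 0.5665 -0.1401  0.1399] chest [-0.0554 -0.0812  0.1399] head -102.06 F [ 3.3 -7.5 -0.9] M [-2.38 -0.39 -0.04] w 1.77 z [ 0.002 -0.003 -1.   ] j6 75.7
```

View pics/scene11.png

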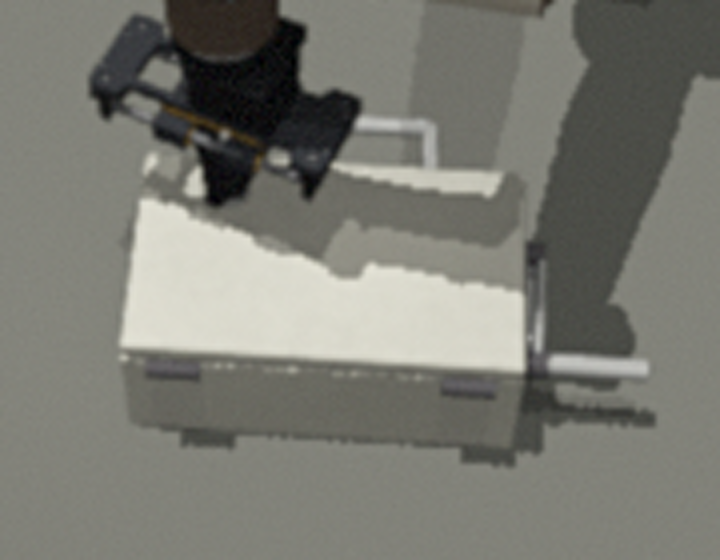

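```bash
python3 -m inch '[{"fingers":0.5,"delta_pos":[-0.2,0.2,0],"spin":5},{"fingers":0.5,"delta_pos":[-0.2,0.2,0],"spin":10},{"fingers":0.5,"delta_pos":[-0.2,0.2,0],"spin":15},{"fingers":0.5,"delta_pos":[-0.2,0.2,0],"spin":20},{"fingers":0.5,"delta_pos":[-0.2,0.2,0],"spin":25},{"fingers":0.5,"delta_pos":[-0.2,0.2,0],"spin":30},{"fingers":0.5,"delta_pos":[-0.2,0.2,0],"spin":35},{"fingers":0.5,"delta_pos":[-0.2,0.2,0],"spin":40},{"fingers":0.5,"delta_pos":[-0.2,0.2,0],"spin":45},{"fingers":0.5,"delta_pos":[-0.2,0.2,0],"spin":50},{"fingers":0.5,"delta_pos":[-0.2,0.2,0],"spin":50}]'
python3 - <<'E'
from h import *
from station import *
import cv2
p,R=show()
cv2.imwrite('pics/wrist12.png',capture('wrist')[:,:,::-1])
E
```

```text
time_s: 21.85
tcp_pos: [0.5643, -0.1426, 0.14]
ee_rot: [[0.469, -0.883, 0.002], [-0.883, -0.469, -0.005], [0.005, 0.0, -1.0]]
wrist_force: [2.7, -11.0, -1.8]
gripper_width: 0.205
t 21.85 tcp [ 0.5643 -0.1426  0.14  ] chest [-0.0579 -0.0833  0.14  ] head -152.05 F [  2.7 -11.   -1.8] M [-3.39 -0.66  0.01] w 1.78 z [ 0.002 -0.005 -1.   ] j6 25.9
```

View pics/wrist12.png

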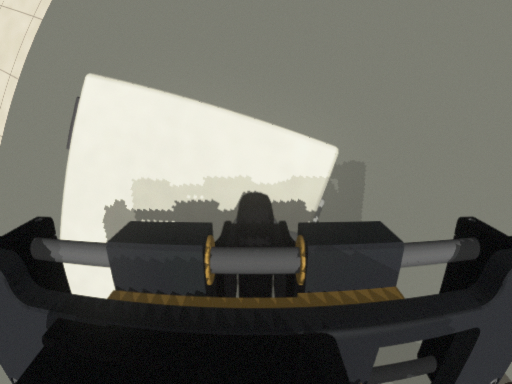

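```bash
python3 -m inch '[{"fingers":0.5,"delta_pos":[0.3,0,0],"spin":0},{"fingers":0.5,"delta_pos":[0.3,0,0],"spin":0}]'
python3 - <<'E'
from h import *
show()
E
python3 -m inch '[{"fingers":4,"delta_pos":[0.3,0,0],"spin":0},{"fingers":5,"delta_pos":[0.3,0,0],"spin":0},{"fingers":5,"delta_pos":[0.3,0,0],"spin":0},{"fingers":5,"delta_pos":[0.3,0,0],"spin":0},{"fingers":5,"delta_pos":[0.3,0,-3],"spin":0},{"fingers":5,"delta_pos":[0.3,0,-7],"spin":0},{"fingers":5,"delta_pos":[0.3,0,-11],"spin":0},{"fingers":5,"delta_pos":[0.3,0,-13],"spin":0},{"fingers":5,"delta_pos":[0.3,0,-13],"spin":0}]'
python3 - <<'E'
from h import *
from station import *
import cv2
p,R=show()
im=capture('wrist')
cv2.imwrite('pics/wrist13.png',cv2.resize(im[100:300,130:380,::-1],None,fx=3,fy=3,interpolation=2))
im=capture('scene')
cv2.imwrite('pics/scene13.png',cv2.resize(im[150:290,180:360,::-1],None,fx=4,fy=4,interpolation=2))
E
```

```text
time_s: 22.1
tcp_pos: [0.5645, -0.1429, 0.1399]
ee_rot: [[0.469, -0.883, -0.001], [-0.883, -0.469, -0.001], [0.0, 0.001, -1.0]]
wrist_force: [-1.7, -1.8, 1.7]
gripper_width: 0.208
t 22.1 tcp [ 0.5645 -0.1429  0.1399] chest [-0.0579 -0.0836  0.1399] head -152.01 F [-1.7 -1.8  1.7] M [-0.93  0.55 -0.03] w 1.81 z [-0.001 -0.001 -1.   ] j6 26.2
time_s: 23.0
tcp_pos: [0.5679, -0.1449, 0.2736]
ee_rot: [[0.47, -0.883, 0.008], [-0.883, -0.47, -0.001], [0.005, -0.007, -1.0]]
wrist_force: [-0.9, 0.9, -0.2]
gripper_width: 0.576
t 23.0 tcp [ 0.5679 -0.1449  0.2736] chest [-0.0548 -0.0862  0.2736] head -151.95 F [-0.9  0.9 -0.2] M [ 0.    0.12 -0.02] w 5.01 z [ 0.008 -0.001 -1.   ] j6 26.5
```

View pics/wrist13.png

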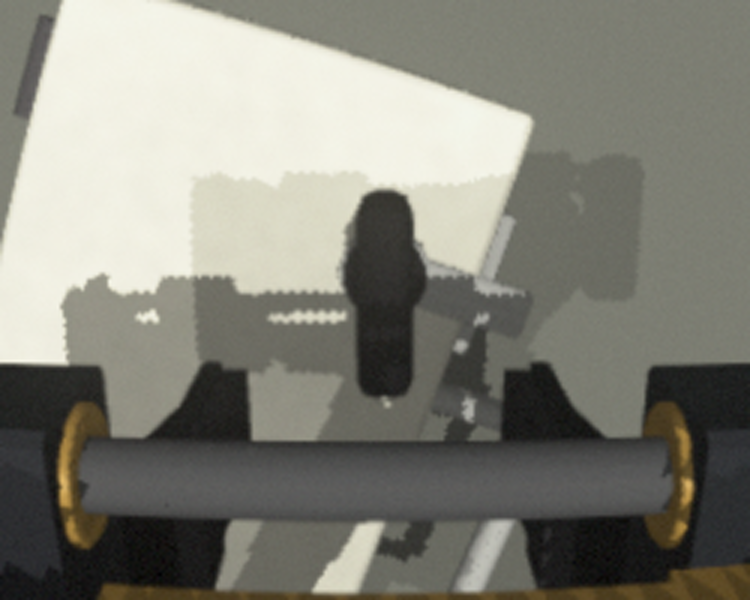

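View pics/scene13.png

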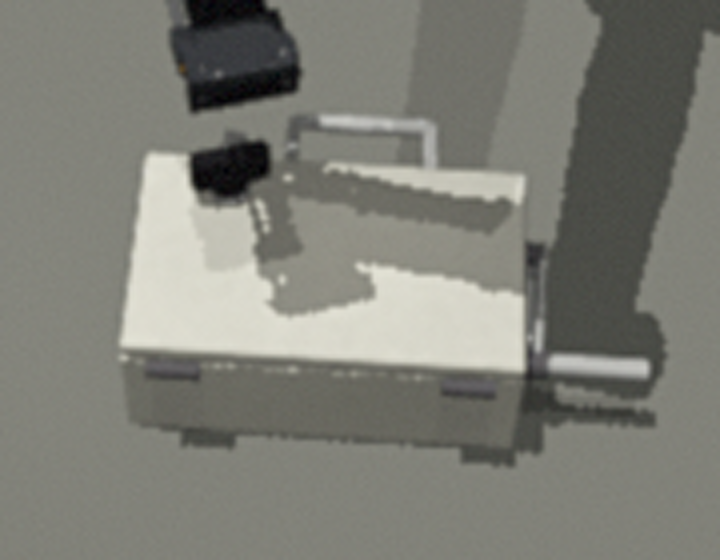

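```bash
python3 -m inch '[{"fingers":5,"delta_pos":[0,3,-3],"spin":0},{"fingers":5,"delta_pos":[0,7,-6],"spin":0},{"fingers":5,"delta_pos":[0,11,-8],"spin":0},{"fingers":5,"delta_pos":[0,14,-8],"spin":0},{"fingers":5,"delta_pos":[0,14,-8],"spin":0},{"fingers":5,"delta_pos":[0,14,-8],"spin":0}]'
python3 - <<'E'
from h import *
from station import *
import cv2
show()
for n in ('scene','top'):
    cv2.imwrite(f'pics/{n}14.png',capture(n)[:,:,::-1])
    for t in ['bottle_mid','beaker_mid','meter_mid']:
        r=spot_point(n,t);print(n,t,[(round(d['location'][0]*512,1),round(d['location'][1]*384,1),round(d['conf'],2)) for d in r[:1]])
E
```

```text
time_s: 23.7
tcp_pos: [0.4418, -0.2105, 0.3482]
ee_rot: [[0.469, -0.883, -0.002], [-0.883, -0.469, 0.001], [-0.002, 0.001, -1.0]]
wrist_force: [0.3, 0.0, 1.3]
gripper_width: 0.575
t 23.7 tcp [ 0.4418 -0.2105  0.3482] chest [-0.1904 -0.129   0.3482] head -152.04 F [0.3 0.  1.3] M [ 0.01  0.12 -0.04] w 5.0 z [-0.002  0.001 -1.   ] j6 34.4
scene bottle_mid [(406.3, 213.8, 0.76)]
scene beaker_mid [(413.0, 257.9, 0.59)]
scene meter_mid [(122.4, 197.6, 0.56)]
top bottle_mid [(121.4, 223.3, 0.7)]
top beaker_mid [(113.4, 180.1, 0.81)]
top meter_mid [(395.8, 197.0, 0.92)]
```

View pics/scene14.png

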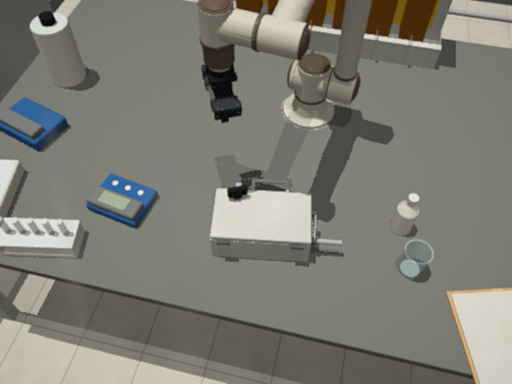

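View pics/top14.png

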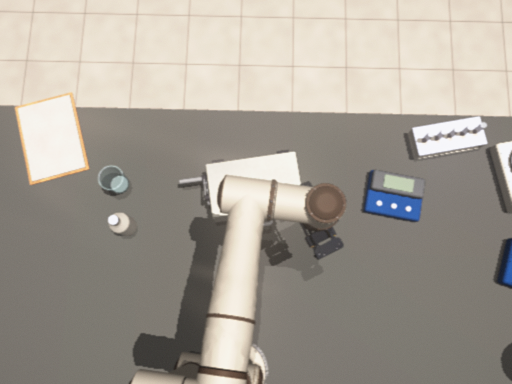

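Lid shut (scene, cols 213–312), knob turned at (237,190), and the bottle, beaker and meter have not moved. The gripper is clear of everything, so I'm handing the job in.

```bash
python3 -c "
from station import *
print(finish_job())"
```

```text
the job is handed in; nothing more can be done
None
```

The chest is shut and fastened, done in the order asked and handed in at about 24 s.

- **Stay:** I pushed the knee bar to chest +x with shut fingers. The lid came down from about 1.30 to 1.20 rad and stayed up by itself.
- **Lid:** I gripped the handle and lowered it along its arc in about 6 s, holding it all the way. In the scene and top pictures the lid edges match lid angle 0 to about a pixel.
- **Knob:** I turned it 95° clockwise. The last wrist picture shows the latch bar square across the front edge, about 191° against the expected 190°. The knob turned about 37° (0.65 rad) further than the latch bar, which is a clear clutch slip.
- **Bystanders:** The pictures show the bottle, beaker and meter where they were. The network's points differ by up to 4.6 px (meter, scene), which I take as its scatter. The gripper is clear of everything.

Two readings did not agree with what I expected:

- **Chest position:** With the lid shut, the handle sat about 3–4 mm off my chest estimate. This put up to 13 N sideways on the wrist, and the pads slid slightly on the bar when I pressed a little further down. There was no clear upward reaction to confirm closure, so that rests on the pictures.
- **Clutch torque:** The wrist moment about the vertical stayed near zero during the slip, with about 11 N of side force. The slip is therefore confirmed by the pictures and angles, not by torque.

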